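# Sort the misplaced gears back onto their plates

## Task

The three loose gears stand on one another's plates. Put each gear on the peg of the plate whose bolted-down sample gear has the same size and number of teeth, lying flat with its hub up; the empty spare plate can hold a gear meanwhile. Leave the jar, the wire spool and the tape roll where they are.

Things in the scene. Friction and masses are not known exactly. Their poses are not given: they have to be found in the camera images.
- gear_small: Loose steel gear, the smallest of three: 44 mm across its 20 teeth. Origin: centre of its underside, z up along the hub. Toothed disc 10 mm thick; above it a round hub 32 mm across, up to 38 mm above the origin, to be gripped from above; through bore 22 mm wide that drops loosely over an 8 mm peg. About 120 g. It starts, hub up, on the peg of a plate that is not its own.
- gear_medium: Loose steel gear, the middle one of three: 58 mm across its 27 teeth. Origin: centre of its underside, z up along the hub. Toothed disc 10 mm thick; above it a round hub 32 mm across, up to 38 mm above the origin, to be gripped from above; through bore 22 mm wide that drops loosely over an 8 mm peg. About 180 g. It starts, hub up, on the peg of a plate that is not its own.
- gear_large: Loose steel gear, the largest of three: 72 mm across its 34 teeth. Origin: centre of its underside, z up along the hub. Toothed disc 10 mm thick; above it a round hub 32 mm across, up to 38 mm above the origin, to be gripped from above; through bore 22 mm wide that drops loosely over an 8 mm peg. About 250 g. It starts, hub up, on the peg of a plate that is not its own.
- plate_small: Fixed dark plate, 166 x 82 x 6 mm. Origin: on its peg's axis, at the underside (bench level). A round boss, 40 mm wide, carries the gear, top 10 mm above the origin; the round-tipped peg in it is 8 mm thick, to 28 mm. 84 mm along the plate's +x (away from the robot) a small sample gear, 44 mm across, 20 teeth, 3 mm thick, is bolted flat: this is the place of gear_small.
- plate_medium: Fixed dark plate, 166 x 82 x 6 mm. Origin: on its peg's axis, at the underside (bench level). A round boss, 40 mm wide, carries the gear, top 10 mm above the origin; the round-tipped peg in it is 8 mm thick, to 28 mm. 84 mm along the plate's +x (away from the robot) a medium sample gear, 58 mm across, 27 teeth, 3 mm thick, is bolted flat: this is the place of gear_medium.
- plate_large: Fixed dark plate, 166 x 82 x 6 mm. Origin: on its peg's axis, at the underside (bench level). A round boss, 40 mm wide, carries the gear, top 10 mm above the origin; the round-tipped peg in it is 8 mm thick, to 28 mm. 84 mm along the plate's +x (away from the robot) a large sample gear, 72 mm across, 34 teeth, 3 mm thick, is bolted flat: this is the place of gear_large.
- spare_plate: Fixed dark steel plate, 82 x 82 x 6 mm, with the same boss (top 10 mm above the origin) and peg (8 mm thick, to 28 mm above the origin) but no sample gear; empty at the start, free for parking a gear. Origin: on the peg's axis, at the plate's underside (bench level).
- flux_jar: Bystander: orange jar with a black lid, 37 mm across, 48 mm high, standing loose. Origin: centre of its underside.
- solder_spool: Bystander: blue spool wound with bright wire, 54 mm across, 40 mm high, standing loose. Origin: centre of its underside.
- insulating_tape: Bystander: roll of black tape lying flat, 48 mm across, 18 mm high, loose, among fixed equipment: on the robot's side of it a bench vice 98 mm high round (0.52, 0.02), beyond it a drawer cabinet 212 mm high whose nearest corner reaches to about x = 0.70; carry gears over or round these. Origin: centre of its underside.
Things that resemble listed ones, but are neither listed nor needed, are in the scene too. Leave any purple look-alike of the gear_medium alone.

How it is judged:
By the outcome, as a careful person would: the job done as asked, in the order asked, and still so for the second after the job is handed in, with the robot touching nothing.
It also fails if it takes over 109 s, if anything falls off the work surface, if the arm or the gripper's body presses on something with over 40 N, if the wrist force passes 120 N, or if a joint passes its speed limit or range.

## Robot

A 6-joint arm with a two-finger parallel gripper is mounted at the origin on a cart in front of the work surface, level with it; the furniture and walls round the work are solid. World frame = base frame: x ahead of the robot, y to its left, z up, the work surface at z = 0. Lengths are in m, angles in rad, forces in N, time in s.
With the tool pointing down it reaches from about 0.4 to 0.825 m from the base axis. Payload 7 kg.
Tool frame: the origin (TCP) lies on the centre line of the jaws, within the pads' length; the fingertips stand tip_reach ahead of it and the grasp point (between the pads) is the TCP (tip_reach is the distance from the TCP to the fingertips, in m); z points along the fingers, y is the line along which they close (so a half turn about z gives the same grasp; the last joint's range is limited). The gripper opens to 88 mm and grips with 3 to 60 N. Pads are 19 mm wide; open, the fingers measure 130 mm over their backs; the gripper's body (78 mm by 193 mm) begins 47 mm behind the grasp point.
Start: joints at [-0.873, 0.359, 0.012, 0, -1.224, -0.288], TCP at [0.269, -0.619, 0.219] pointing down, gripper open.
Joint ranges: [-3.07, 3.07], [-1.43, 2.12], [-1.02, 1.25], [-3.03, 1.67], [-3.05, -0], [-3.03, 3.03]. Speed limits (rad/s): [2.39, 2.39, 3.01, 3.14, 3.14, 3.14].

## Interface

Orientations are given as [roll, pitch, yaw] about the fixed x, y, z axes, in that order (R = Rz(yaw) Ry(pitch) Rx(roll)).
In Python, from station import get_state, grab_frame, calibration, job_done, find_in, mark_of, tip_reach gives the robot as it stands.
- The arm moves only by the shell command python3 -m handwheel 'ROWS' [OPENING] [FORCE]. ROWS is JSON, a list of rows, each an object with "delta_pos": the shift along the world's x, y, z in units of 30 mm (1.0 is 30 mm), a list of three; "dr": the turn, a rotation vector about the world's x, y, z in degrees, a list of three. In form: [{"delta_pos": [tx, ty, tz], "dr": [rx, ry, rz]}, ...]. A call has 1 to 10 rows; each row shifts and turns the commanded pose from where the row before left it; what a row does not reach is not made up. A row lasts 1/10 s, in which the tool goes at most 50 mm and 8.59 degrees, less where a joint would pass 70% of its speed; a pose out of reach is approached as far as the arm can. A call is refused whole if a number of a shift passes 1 or a number of a turn 8.59, either way. A call with a gripper value outside its range is refused whole. OPENING is the closure, from -1 (fully open) to 1 (shut), set as the call begins (- or left out, the last holds). The fingers move at their own pace and stop on an object; FORCE is the grip in N (left out, the last holds). Time passes only in rows, so rows that do not move let the fingers close. It gives the time, the measured TCP pose, the force, the opening and the grip force at its end, in the units of the state.
- get_state(): the state, without advancing time (a new reading comes with each control period).
- grab_frame(name): name is "side" or "top"; returns the picture (480x640x3 uint8, red, green, blue); there is no depth.
- calibration(name): a dict with "fx", "fy", "cx", "cy" (pixels), "extrinsics" (4x4, takes a point from world to camera coordinates). Camera axes: x right, y down, z forward; pixel columns grow to the right and rows downward; lengths in m; the calibration is good to about 2 mm. A picture is of the moment at which its call begins. calibration takes no time and is no camera call.
- job_done(): hands the job in; it is judged then, once.
Trained networks look in the newest picture that a camera, given by its name, has taken for a name from the list of things; names that differ only in an ending like _2 or _b are one class to them, and where a whole thing is asked for, a point or a joint stands for the part that bears it (a point fixed in the world has none). Each returns a list of dicts, best first, with "conf" (0 to 1); they miss things now and then, are a little off and sometimes report something else, mostly with a low value. They report only what shows in the picture. A call takes as long as a camera call. They do not tell look-alikes from the thing itself.
- find_in(camera, query): "location" ([column, row] in pixels, amid what is visible of it).
- mark_of(camera, query): "location" ([column, row] in pixels: a listed point, or the origin of a listed thing).
The state is a dict: "t": time; "q": joint angles; "qd": joint speeds; "joint_efforts": joint torques, N m; "eef_pos": TCP position; "ee_rot": TCP orientation; "force": force on the tool from outside, world axes, zero at the start; "moment": the same for the moment, N m; "width": finger opening in m; "gripper_force": force on a finger pad.
Only numpy, scipy, OpenCV 4.12 (cv2) and the standard library are available. Lean on these libraries where they do the work, as an engineer would, in place of code of your own. Each camera call takes 0.05 s, during which the arm holds its last target. There are 200 camera calls.

## Working session

There is one attempt and no reset: what is moved stays moved. The work goes in short steps, Python scripts to look and compute and a shell command to move; the robot and the scene stay as the last step left them, time stands still between calls to the robot, and variables do not carry over. Pictures are saved under pics/ and viewed, at most 14 in all, crops included, and the job is handed in when it is done.

```bash
mkdir -p pics; ls; python3 - <<'E'
from station import *
import cv2
print(get_state(), tip_reach if not callable(tip_reach) else tip_reach())
for n in("side","top"):
    f=grab_frame(n); cv2.imwrite(f"pics/{n}0.png",f[:,:,::-1]); print(n,calibration(n))
    for q in("gear_small","gear_medium","gear_large","plate_small","plate_medium","plate_large","spare_plate"):
        print(q,[(d["location"],d["conf"]) for d in mark_of(n,q)])
E
```

```text
pics
{'t': 0.0, 'q': array([-8.72886204e-01,  3.59382613e-01,  1.10828431e-02, -4.06456197e-04,
       -1.22407702e+00, -2.88055606e-01]), 'qd': array([-2.07040599e-03, -1.57185834e-03,  1.02081617e-04,  1.92413492e-03,
       -4.19409345e-05,  7.04001907e-04]), 'joint_efforts': array([ 6.29128613e-05, -5.82717025e+01,  2.93048269e+01,  6.99714661e+00,
        6.68754205e-03, -1.69274049e-04]), 'eef_pos': array([ 0.26874382, -0.61865768,  0.21782574]), 'ee_rot': array([ 3.13996874e+00, -8.26903584e-05, -2.73187649e+00]), 'force': array([-0.18234956, -0.54316663,  0.07704015]), 'moment': array([0.05103338, 0.04783633, 0.03929769]), 'gripper_force': 0.0, 'width': 0.08768857483818618} 0.019
side {'fx': 542.6796696971105, 'fy': 542.6796696971105, 'cx': 322.7894452316977, 'cy': 247.81418600142402, 'extrinsics': array([[-0.94874888, -0.31518271,  0.02313925,  0.56572448],
       [-0.20464169,  0.55690609, -0.80497043, -0.01668537],
       [ 0.24082637, -0.76845005, -0.59286355,  1.72312046],
       [ 0.        ,  0.        ,  0.        ,  1.        ]])}
gear_small [([320.2, 249.7], 0.62)]

[... 264 characters left out ...]
054685983, 'fy': 458.69921054685983, 'cx': 317.4837011550238, 'cy': 240.18764181398714, 'extrinsics': array([[-0.01629755, -0.99986563,  0.00176436,  0.25697183],
       [-0.99367753,  0.01600059, -0.11112583,  0.51316845],
       [ 0.11108267, -0.00356428, -0.99380478,  1.09022772],
       [ 0.        ,  0.        ,  0.        ,  1.        ]])}
gear_small [([239.7, 230.4], 0.74), ([319.3, 235.1], 0.59)]
gear_medium [([173.0, 309.3], 0.96), ([133.5, 270.8], 0.85), ([236.4, 228.4], 0.75)]
gear_large [([485.1, 201.1], 0.9)]
plate_small [([484.9, 202.3], 0.84)]
plate_medium [([321.1, 236.0], 0.97), ([485.0, 200.5], 0.16)]
plate_large [([242.8, 231.4], 0.69)]
spare_plate [([290.0, 291.0], 0.92)]
```

View pics/top0.png

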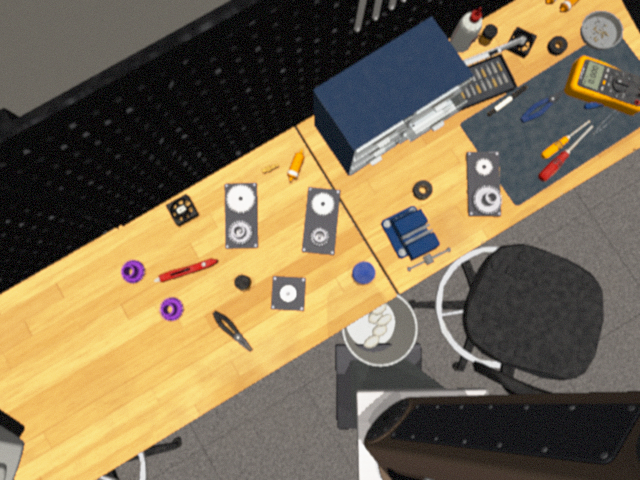

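View pics/side0.png

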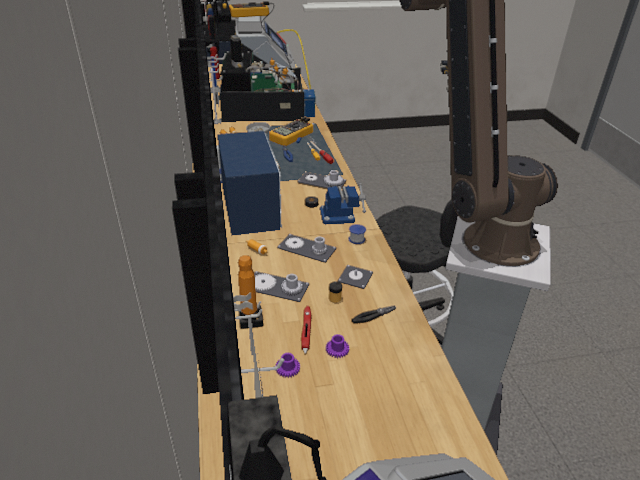

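Top view: plate A (240,215) has the large sample and carries the medium gear (239,231). Plate B (321,220) has the medium sample and carries the small gear (320,236). Plate C (484,183) has the small sample and carries the large gear (486,200). The spare plate is at (289,292). The purple look-alikes at (133,271) and (172,309) stay where they are. Next I'll triangulate and confirm with an enlarged crop that overlays the model.

```bash
cat > h.py <<'E'
import numpy as np, cv2
from station import *
def P(n):
    c=calibration(n); K=np.array([[c["fx"],0,c["cx"]],[0,c["fy"],c["cy"]],[0,0,1]]); return K@c["extrinsics"][:3]
def tri(ps,pt):
    X=cv2.triangulatePoints(P("side"),P("top"),np.array(ps,float).reshape(2,1),np.array(pt,float).reshape(2,1)); return (X[:3]/X[3]).ravel()
def proj(n,X):
    x=P(n)@np.append(np.asarray(X,float),1); return x[:2]/x[2]
def ray(n,uv,z):  # point on plane z
    M=P(n); H=M[:,[0,1,3]].copy(); H[:,2]+=M[:,2]*z
    w=np.linalg.solve(H,[uv[0],uv[1],1]); return w[:2]/w[2]
def ring(img,n,c,r,z,off,s,col):
    t=np.linspace(0,2*np.pi,60)
    pts=np.array([(proj(n,[c[0]+r*np.cos(a),c[1]+r*np.sin(a),z])-off+.5)*s for a in t])
    cv2.polylines(img,[np.int32(pts)],True,col,1)
E
python3 - <<'E'
from h import *
S={}
for k,s,t,z in [("small",(320.2,249.7),(319.3,235.1),.01),("medium",(290.1,290.6),(238,230),.01),("large",(331.8,182.6),(485.1,201.1),.01),
 ("pl_small",(329.6,183.4),(484.9,202.3),0),("pl_med",(316.8,251.9),(321.1,236),0),("pl_large",(290.9,290.2),(242.8,231.4),0),("spare",(356.7,279),(290,291),0)]:
    print(k,tri(s,t).round(4),"top@z",ray("top",t,z).round(4),"side@z",ray("side",s,z).round(4))
f={n:cv2.imread(f"pics/{n}0.png") for n in("top","side")}
def crop(n,c,w=32,s=6):
    o=np.array(c)-w; return cv2.resize(f[n][o[1]:o[1]+2*w,o[0]:o[0]+2*w],None,fx=s,fy=s,interpolation=cv2.INTER_CUBIC)[:,:384]
T=[crop("top",c,22,6) for c in[(240,215),(321,220),(485,184),(289,292)]]
U=[crop("side",c,22,6) for c in[(283,285),(310,246),(325,180),(355,276)]]
m=np.vstack([np.hstack(T[:2]+U[:1]),np.hstack(T[2:]+U[1:2])])
cv2.imwrite("pics/m.png",m); print(m.shape)
E
```

```text
small [0.5277 0.2428 0.0066] top@z [0.5319 0.2438] side@z [0.5228 0.2469]
medium [0.5462 0.4463 0.0018] top@z [0.548  0.4456] side@z [0.5405 0.455 ]
large [ 6.168e-01 -1.759e-01 -1.000e-04] top@z [ 0.611  -0.1728] side@z [ 0.6144 -0.1586]
pl_small [ 0.6206 -0.1758 -0.005 ] top@z [ 0.6099 -0.1759] side@z [ 0.6253 -0.167 ]
pl_med [ 0.5341  0.2398 -0.0066] top@z [0.5308 0.2393] side@z [0.5331 0.2483]
pl_large [ 0.5459  0.436  -0.0055] top@z [0.5456 0.4353] side@z [0.5433 0.442 ]
spare [ 0.3902  0.318  -0.0122] top@z [0.3953 0.3185] side@z [0.3833 0.3318]
(528, 792, 3)
```

View pics/m.png

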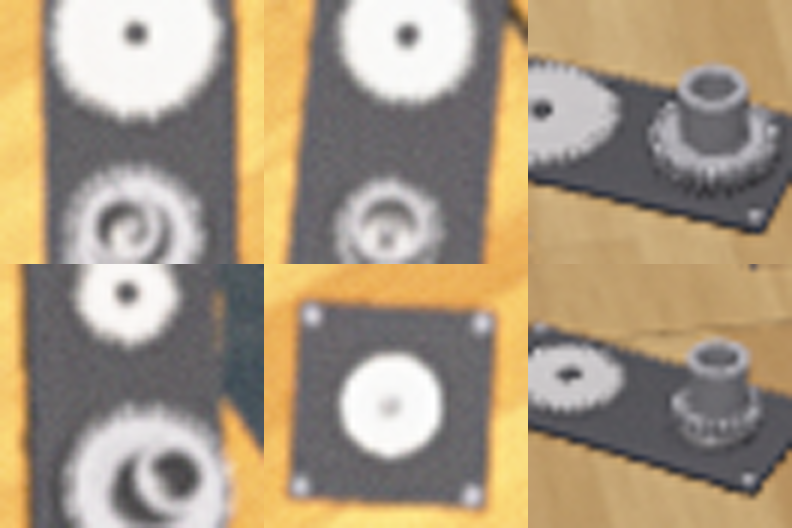

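The crops confirm the pairing: A has the large sample and the medium gear, B the medium sample and the small gear, C the small sample and the large gear. Now I'll fit the plates from their outlines and the gears from their rings.

```bash
cat >> h.py <<'E'
def blob(n,img,c,lo,hi,satmax,win):
    x0,y0=int(c[0]-win),int(c[1]-win); s=8
    cr=cv2.resize(img[y0:y0+2*win,x0:x0+2*win],None,fx=s,fy=s,interpolation=cv2.INTER_CUBIC)
    h=cv2.cvtColor(cr,cv2.COLOR_BGR2HSV); m=((h[...,2]>=lo)&(h[...,2]<=hi)&(h[...,1]<=satmax)).astype(np.uint8)
    m=cv2.morphologyEx(m,cv2.MORPH_CLOSE,np.ones((9,9)))
    nn,lab,st,ce=cv2.connectedComponentsWithStats(m)
    l=1+np.argmax(st[1:,4]); mm=(lab==l).astype(np.uint8)
    hull=cv2.convexHull(max(cv2.findContours(mm,0,1)[0],key=cv2.contourArea))[:,0].astype(float)
    return (hull+.5)/s-.5+[x0,y0], ce[l]/s-.5+.5/s+[x0,y0]
E
python3 - <<'E'
from h import *
f={n:cv2.imread(f"pics/{n}0.png") for n in("top","side")}
for k,c,w,sc,ss in [("A large",(241,215),42,(240,198),(263,283)),("B med",(321,220),42,(322,204),(294,243)),("C small",(484,183),40,(484,167),(312,178)),("spare",(289,292),26,(288,293),(356,274))]:
    hull,_=blob("top",f["top"],c,0,140,75,w)
    W=np.array([ray("top",p,.006) for p in hull]).astype(np.float32)
    r=cv2.minAreaRect(W); b=cv2.boxPoints(r)
    z=.009 if k!="spare" else .01
    h2,ce=blob("top",f["top"],sc,165,255,80,18)
    q=np.array([ray("top",p,z) for p in h2],np.float32); (cc,rad)=cv2.minEnclosingCircle(q)
    h3,_=blob("side",f["side"],ss,165,255,60,14)
    q3=np.array([ray("side",p,z) for p in h3],np.float32); (c3,r3)=cv2.minEnclosingCircle(q3)
    pu=lambda n,h:(h.min(0)+h.max(0))/2
    print(k,"rect c",np.round(r[0],4),"size",np.round(r[1],3),"ang",round(r[2],1),"| sample top",np.round(cc,4),round(rad*2,3),"side",np.round(c3,4),round(r3*2,3),"tri",tri(pu(0,h3),pu(0,h2)).round(4))
E
```

```text
A large rect c [0.586  0.4393] size [0.162 0.079] ang 0.8 | sample top [0.6294 0.4395] 0.075 side [0.6287 0.4415] 0.075 tri [0.6257 0.4393 0.0085]
B med rect c [0.571  0.2381] size [0.082 0.166] ang 83.3 | sample top [0.6119 0.2343] 0.059 side [0.6121 0.2364] 0.057 tri [0.6128 0.2347 0.0065]
C small rect c [ 0.6693 -0.2055] size [0.147 0.188] ang 88.8 | sample top [ 0.7001 -0.175 ] 0.044 side [ 0.701  -0.1717] 0.043 tri [ 0.7014 -0.1755  0.0067]
spare rect c [0.3904 0.3233] size [0.079 0.078] ang 86.0 | sample top [0.3905 0.3233] 0.043 side [0.3893 0.3255] 0.041 tri [0.3903 0.3237 0.0083]
```

Sample sizes (75, 58 and 44 mm), plate dimensions and heights match the text. Next are the gears, by matching their silhouettes in both views, and plate C's angle.

```bash
cat > g.py <<'E'
from h import *
from scipy.optimize import least_squares
t=np.linspace(0,2*np.pi,72,endpoint=False); D=np.c_[np.cos(t),np.sin(t)]
def sil(n,c,R,z0):
    return np.array([proj(n,[c[0]+r*a,c[1]+r*b,z0+z]) for r,z in((R,0),(R,.01),(.016,.038)) for a,b in D[::2]])
def fit(imgs,c0,R,z0=.01,views=("top","side"),lo=115,fz=False):
    H={}
    for n in views:
        p=sil(n,c0,R,z0); H[n]=blob(n,imgs[n],(p.min(0)+p.max(0))/2,lo,255,60,int(max(np.ptp(p,axis=0))/2+5))[0]
    def res(x):
        return np.concatenate([(sil(n,x,R,x[2] if fz else z0)@D.T).max(0)-(H[n]@D.T).max(0) for n in views])
    s=least_squares(res,list(c0)+([z0] if fz else []),loss="soft_l1",diff_step=1e-4)
    return s.x, np.sqrt(np.mean(res(s.x)**2))
E
python3 - <<'E'
from g import *
f={n:cv2.imread(f"pics/{n}0.png") for n in("top","side")}
for k,c,R in[("medium",(.546,.4385),.029),("small",(.529,.2435),.022),("large",(.6165,-.176),.036)]:
    for v in(("top",),("side",),("top","side")):
        for fz in([False,True] if len(v)==2 else [False]):
            x,e=fit(f,c,R,views=v,fz=fz); print(k,v,x.round(4),round(e,2))
img=f["top"]; 
a=cv2.resize(img[140:225,455:515],None,fx=6,fy=6,interpolation=cv2.INTER_CUBIC)
g=cv2.cvtColor(a,cv2.COLOR_BGR2GRAY)
# plate C left edge + top edge in px: sample rows
s=img.astype(int).sum(2)/3
for r in(160,165,175,180,185,205,210): 
    row=s[r,460:480]; j=np.argmin(np.diff(row)); w=np.clip(-np.diff(row)[max(j-1,0):j+2],0,None); print(r,460+.5+(np.arange(max(j-1,0),max(j-1,0)+len(w))*w).sum()/w.sum())
E
```

```text
medium ('top',) [0.5443 0.4464] 5.29Traceback (most recent call last):
  File "<stdin>", line 6, in <module>
  File "g.py", line 12, in fit
    s=least_squares(res,list(c0)+([z0] if fz else []),loss="soft_l1",diff_step=1e-4)
    return func(*args, **kwargs)
    vector_fun = VectorFunction(
        fun_wrapped,
    ...<6 lines>...
        workers=workers
    )
    self.J, dct = approx_derivative(
                  ~~~~~~~~~~~~~~~~~^
        self.fun_wrapped, self.x, f0=self.f, **finite_diff_options
        ^^^^^^^^^^^^^^^^^^^^^^^^^^^^^^^^^^^^^^^^^^^^^^^^^^^^^^^^^^
    )
    ^
    J, _nfev = _dense_difference(fun_wrapped, x0, f0, h,
               ~~~~~~~~~~~~~~~~~^^^^^^^^^^^^^^^^^^^^^^^^
                             use_one_sided, method,
                             ^^^^^^^^^^^^^^^^^^^^^^
                             mf)
                             ^^^
    df = [f_eval - f0 for f_eval in f_evals]
                                    ^^^^^^^
    f = np.atleast_1d(self.fun(x, *self.args, **self.kwargs))
                      ~~~~~~~~^^^^^^^^^^^^^^^^^^^^^^^^^^^^^^
    return np.atleast_1d(self.fun(x))
                         ~~~~~~~~^^^
    return self.f(x, *self.args, **self.kwargs)
           ~~~~~~^^^^^^^^^^^^^^^^^^^^^^^^^^^^^^
  File "g.py", line 11, in res
    return np.concatenate([(sil(n,x,R,x[2] if fz else z0)@D.T).max(0)-(H[n]@D.T).max(0) for n in views])
                            ~~~^^^^^^^^^^^^^^^^^^^^^^^^^^
  File "g.py", line 5, in sil
    return np.array([proj(n,[c[0]+r*a,c[1]+r*b,z0+z]) for r,z in((R,0),(R,.01),(.016,.038)) for a,b in D[::2]])
                     ~~~~^^^^^^^^^^^^^^^^^^^^^^^^^^^^
  File "h.py", line 8, in proj
    x=P(n)@np.append(np.asarray(X,float),1); return x[:2]/x[2]
      ~^^^
  File "h.py", line 4, in P
    c=calibration(n); K=np.array([[c["fx"],0,c["cx"]],[0,c["fy"],c["cy"]],[0,0,1]]); return K@c["extrinsics"][:3]
ValueError: time passes only in moves, steps and waits
```

```bash
python3 - <<'E'
s=open('h.py').read()
s=s.replace("def P(n):","import functools\n@functools.cache\ndef P(n):")
s=s.replace("    l=1+np.argmax(st[1:,4])","    l=1+np.argmax(st[1:,4]*(np.exp(-(np.hypot(*(ce[1:]-win*s).T)/(s*win*.5))**2)))")
open('h.py','w').write(s)
E
cat > v.py <<'E'
from g import *
f={n:cv2.imread(f"pics/{n}0.png") for n in("top","side")}
tiles=[]
for k,c,R in[("medium",(.546,.4385),.029),("small",(.529,.2435),.022),("large",(.6165,-.176),.036)]:
    for v in(("top",),("side",),("top","side")):
        try:
            x,e=fit(f,c,R,views=v); print(k,v,x.round(4),round(e,2))
        except Exception as ex: print(k,v,ex)
    for n in("top","side"):
        o=np.round(proj(n,[*x,.03])).astype(int)-22
        t=cv2.resize(f[n][o[1]:o[1]+44,o[0]:o[0]+44],None,fx=6,fy=6,interpolation=cv2.INTER_CUBIC)
        ring(t,n,x,R,.02,o,6,(0,0,255)); ring(t,n,x,.016,.048,o,6,(0,255,0)); tiles.append(t)
cv2.imwrite("pics/v.png",np.vstack([np.hstack(tiles[0::2]),np.hstack(tiles[1::2])]))
E
python3 v.py
```

```text
medium ('top',) [0.5443 0.4464] 5.29
medium ('side',) [0.5468 0.4347] 3.21
medium ('top', 'side') [0.5453 0.4403] 4.89
small ('top',) [0.5285 0.2437] 0.91
small ('side',) [0.5325 0.2435] 2.81
small ('top', 'side') [0.5297 0.2437] 2.3
large ('top',) [ 0.6161 -0.1804] 2.34
large ('side',) [ 0.6129 -0.1798] 0.73
large ('top', 'side') [ 0.6146 -0.1805] 1.75
```

View pics/v.png

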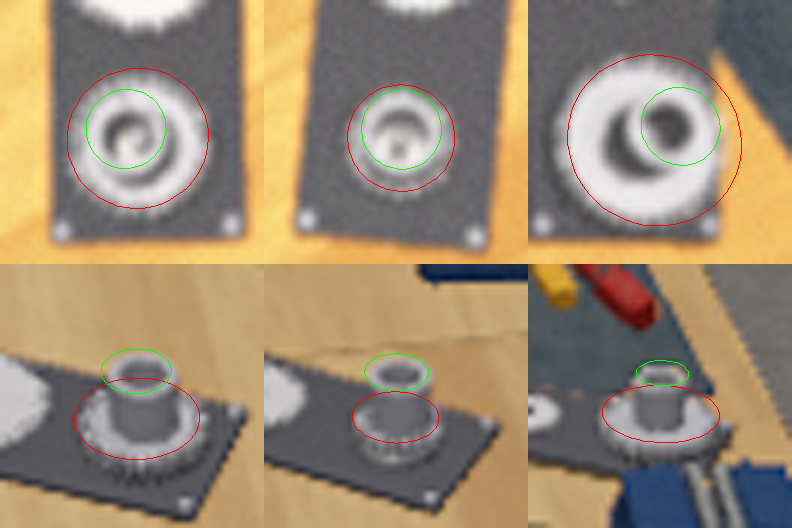

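Overlay check: the rings sit on the medium and small gears to about 1 px. The large gear's disc is about 2 px left of its ring, so I correct it to y ≈ -0.176.

Working positions:

| Item | Gear | Peg |
|---|---|---|
| A | medium (.546, .440) | (.545, .4385) |
| B | small (.529, .244) | (.529, .2435) |
| C | large (.616, -.1765) | (.6165, -.177) |
| Spare | empty | (.390, .3235) |

The plan is large→spare, small→C, medium→B, large→A.

```bash
python3 -m handwheel '[{"delta_pos":[0.78,1,0],"dr":[0,0,0]},{"delta_pos":[0.78,1,0],"dr":[0,0,0]},{"delta_pos":[0.78,1,0],"dr":[0,0,0]},{"delta_pos":[0.78,1,0],"dr":[0,0,0]},{"delta_pos":[0.78,1,0],"dr":[0,0,0]},{"delta_pos":[0.78,1,0],"dr":[0,0,0]},{"delta_pos":[0.78,1,0],"dr":[0,0,0]},{"delta_pos":[0.78,1,0],"dr":[0,0,0]},{"delta_pos":[0.78,1,0],"dr":[0,0,0]},{"delta_pos":[0.78,1,0],"dr":[0,0,0]}]' -1 30
python3 -m handwheel '[{"delta_pos":[0.75,0.95,-0.6],"dr":[0,0,0]},{"delta_pos":[0.75,0.95,-0.6],"dr":[0,0,0]},{"delta_pos":[0.75,0.95,-0.6],"dr":[0,0,0]},{"delta_pos":[0.75,0.95,-0.6],"dr":[0,0,0]},{"delta_pos":[0.75,0.95,-0.6],"dr":[0,0,0]},{"delta_pos":[0,0,0],"dr":[0,0,0]},{"delta_pos":[0,0,0],"dr":[0,0,0]},{"delta_pos":[0,0,0],"dr":[0,0,0]}]'
```

```text
t: 1.8
eef_pos: [0.5037, -0.3178, 0.219]
ee_rot: [-3.141, 0.0, -2.732]
force: [1.2, -1.1, 0.4]
width: 0.0874
gripper_force: 0.0
t: 2.6
eef_pos: [0.6153, -0.1771, 0.1293]
ee_rot: [-3.141, 0.0, -2.732]
force: [-1.0, -0.4, -0.1]
width: 0.0875
gripper_force: 0.0
```

```bash
python3 -m handwheel '[{"delta_pos":[0,0,-0.7],"dr":[0,0,0]},{"delta_pos":[0,0,-0.7],"dr":[0,0,0]},{"delta_pos":[0,0,-0.7],"dr":[0,0,0]},{"delta_pos":[0,0,-0.45],"dr":[0,0,0]},{"delta_pos":[0,0,-0.3],"dr":[0,0,0]},{"delta_pos":[0,0,0],"dr":[0,0,0]},{"delta_pos":[0,0,0],"dr":[0,0,0]}]'
python3 -m handwheel '[{"delta_pos":[0,0,0],"dr":[0,0,0]},{"delta_pos":[0,0,0],"dr":[0,0,0]},{"delta_pos":[0,0,0],"dr":[0,0,0]},{"delta_pos":[0,0,0],"dr":[0,0,0]},{"delta_pos":[0,0,0],"dr":[0,0,0]},{"delta_pos":[0,0,0],"dr":[0,0,0]},{"delta_pos":[0,0,0],"dr":[0,0,0]},{"delta_pos":[0,0,0],"dr":[0,0,0]}]' 1 35
```

```text
t: 3.3
eef_pos: [0.6158, -0.1769, 0.044]
ee_rot: [-3.141, 0.001, -2.732]
force: [0.3, -0.3, -0.3]
width: 0.0875
gripper_force: 0.0
t: 4.1
eef_pos: [0.6154, -0.1766, 0.0432]
ee_rot: [3.142, -0.0, -2.732]
force: [0.4, -1.1, 0.2]
width: 0.029
gripper_force: 0.0
```

```bash
python3 -m handwheel '[{"delta_pos":[0,0,0],"dr":[0,0,0]},{"delta_pos":[0,0,0],"dr":[0,0,0]}]'
python3 - <<'E'
from h import *
t=[]
for n in("top","side"):
    f=grab_frame(n)[:,:,::-1]; cv2.imwrite(f"pics/{n}1.png",f)
    o=np.round(proj(n,[.616,-.177,.03])).astype(int)-[32,40]
    t.append(cv2.resize(f[o[1]:o[1]+80,o[0]:o[0]+64],None,fx=6,fy=6,interpolation=cv2.INTER_CUBIC))
cv2.imwrite("pics/c1.png",np.hstack(t))
E
```

```text
t: 4.3
eef_pos: [0.6154, -0.1766, 0.0432]
ee_rot: [-3.142, -0.0, -2.732]
force: [0.5, 0.8, 0.5]
width: 0.0132
gripper_force: 0.0
```

View pics/c1.png

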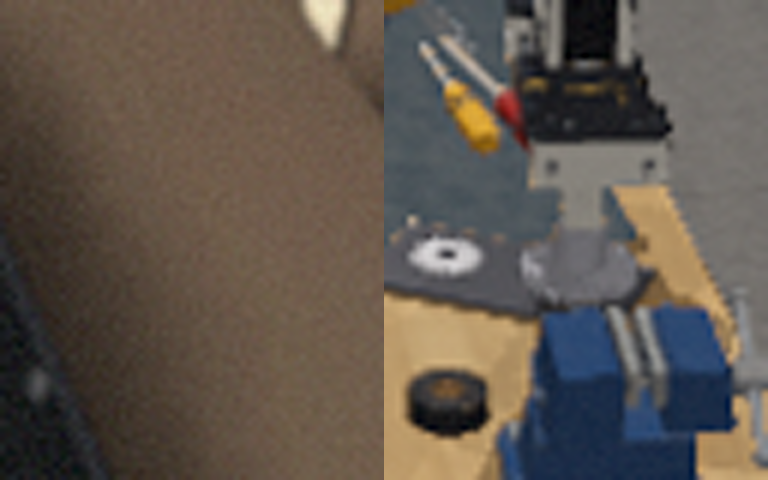

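```bash
python3 -m handwheel '[{"delta_pos":[0,0,0],"dr":[0,0,0]},{"delta_pos":[0,0,0],"dr":[0,0,0]}]'
python3 -m handwheel '[{"delta_pos":[0,0,0.5],"dr":[0,0,0]},{"delta_pos":[0,0,0.9],"dr":[0,0,0]},{"delta_pos":[0,0,0.9],"dr":[0,0,0]},{"delta_pos":[0,0,0],"dr":[0,0,0]}]'
python3 - <<'E'
from h import *
t=[]
f0=cv2.imread("pics/side0.png")
f1=grab_frame("side")[:,:,::-1]; cv2.imwrite("pics/side2.png",f1)
for f in(f0,f1):
    n="side";o=np.round(proj(n,[.616,-.177,.05])).astype(int)-[32,40]
    t.append(cv2.resize(f[o[1]:o[1]+80,o[0]:o[0]+64],None,fx=6,fy=6,interpolation=cv2.INTER_CUBIC))
cv2.imwrite("pics/c2.png",np.hstack(t))
E
```

```text
t: 4.6
eef_pos: [0.6154, -0.1766, 0.0433]
ee_rot: [-3.142, 0.0, -2.732]
force: [0.1, -0.1, 0.8]
width: 0.0008
gripper_force: 0.0
t: 5.0
eef_pos: [0.618, -0.1769, 0.1166]
ee_rot: [-3.138, 0.006, -2.731]
force: [1.1, -0.1, 1.2]
width: 0.0005
gripper_force: 0.0
```

View pics/c2.png

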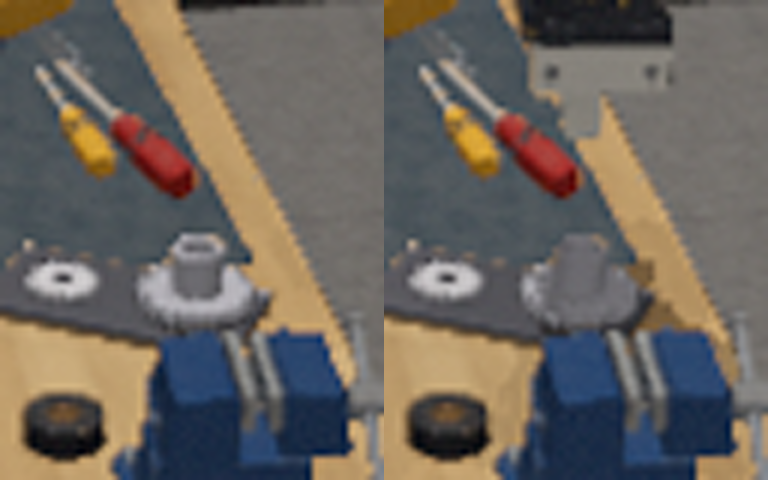

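```bash
python3 - <<'E'
from h import *
o=np.round(proj("side",[.616,-.177,.05])).astype(int)-[32,40]
print("tip now obs",(np.array([582-384,135])/6+o).round(1),"pred",proj("side",[.618,-.177,.0976]).round(1))
print("tip low obs pred",proj("side",[.6154,-.1766,.0243]).round(1))
print("hub top obs",(np.array([198,243])/6+o).round(1),"pred",proj("side",[.616,-.1765,.048]).round(1))
print(find_in("side","gear_large"),mark_of("side","gear_large"))
f=grab_frame("top")[:,:,::-1]; cv2.imwrite("pics/top2.png",f); cv2.imwrite("pics/c3.png",cv2.resize(f[120:280,400:600],None,fx=4,fy=3.75))
E
```

```text
tip now obs [334.  153.5] pred [333.2 158.7]
tip low obs pred [333.2 176.9]
hub top obs [334.  171.5] pred [333.2 171.1]
[{'location': [331.0, 178.7], 'conf': 0.78}] [{'location': [334.8, 178.0], 'conf': 0.56}]
```

View pics/c3.png

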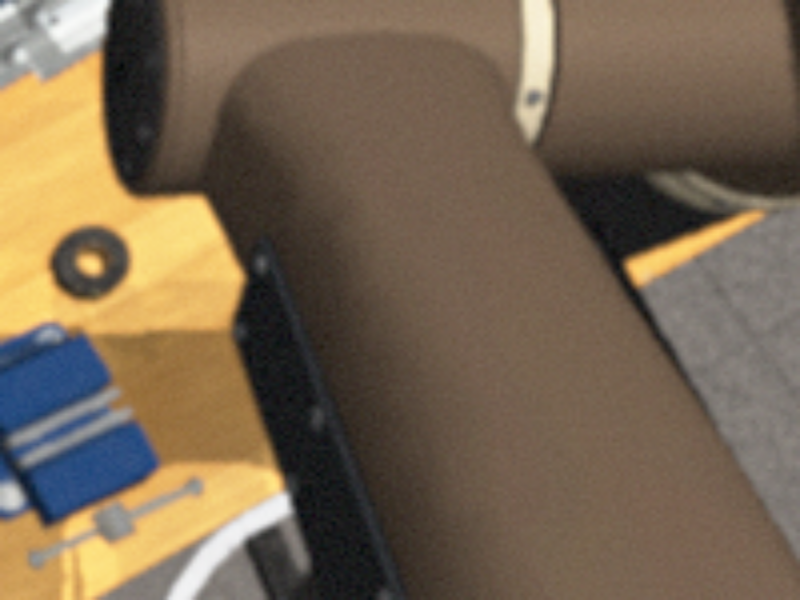

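The gear didn't move. The fingertips show about 5 px (20 mm) higher than the stated reach predicts, so they closed just above the hub, which tops out at 0.048. I'll reopen and go down by feel to find the real tip height.

```bash
python3 -m handwheel '[{"delta_pos":[-0.05,0,-0.4],"dr":[0,0,0]},{"delta_pos":[0,0,-0.4],"dr":[0,0,0]},{"delta_pos":[0,0,-0.4],"dr":[0,0,0]},{"delta_pos":[0,0,0],"dr":[0,0,0]},{"delta_pos":[0,0,0],"dr":[0,0,0]},{"delta_pos":[0,0,0],"dr":[0,0,0]},{"delta_pos":[0,0,0],"dr":[0,0,0]}]' -0.5
python3 -m handwheel '[{"delta_pos":[0,0,-0.5],"dr":[0,0,0]},{"delta_pos":[0,0,-0.5],"dr":[0,0,0]},{"delta_pos":[0,0,-0.3],"dr":[0,0,0]},{"delta_pos":[0,0,0],"dr":[0,0,0]},{"delta_pos":[0,0,0],"dr":[0,0,0]}]'
python3 - <<'E'
from h import *
f=grab_frame("side")[:,:,::-1]
o=np.round(proj("side",[.616,-.177,.05])).astype(int)-[32,40]
cv2.imwrite("pics/c4.png",cv2.resize(f[o[1]:o[1]+80,o[0]:o[0]+64],None,fx=7,fy=7,interpolation=cv2.INTER_CUBIC))
E
```

```text
t: 5.9
eef_pos: [0.6144, -0.1766, 0.0768]
ee_rot: [-3.141, 0.001, -2.732]
force: [0.6, -0.7, -0.9]
width: 0.0505
gripper_force: 0.0
t: 6.4
eef_pos: [0.6143, -0.1766, 0.0377]
ee_rot: [-3.141, 0.0, -2.732]
force: [0.6, 0.4, -0.1]
width: 0.0654
gripper_force: 0.0
```

View pics/c4.png

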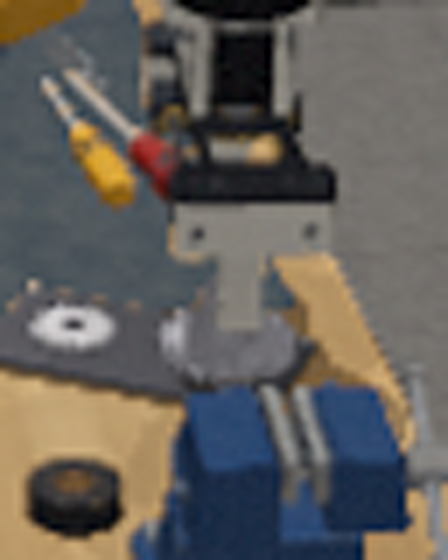

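```bash
python3 - <<'E'
from h import *
o=np.round(proj("side",[.616,-.177,.05])).astype(int)-[32,40]
print((np.array([240,330])/7+o).round(1))
for z in(.02,.03,.04): print(z,[proj("side",[.6144-.397*d,-.1766+.917*d,z]).round(1) for d in(.033,.04)])
E
python3 -m handwheel '[{"delta_pos":[0,0,-0.1],"dr":[0,0,0]},{"delta_pos":[0,0,0],"dr":[0,0,0]}]'
python3 -m handwheel '[{"delta_pos":[0,0,-0.1],"dr":[0,0,0]},{"delta_pos":[0,0,0],"dr":[0,0,0]}]'
```

```text
[335.3 178.1]
0.02 [array([334.3, 182.4]), array([334.5, 183.3])]
0.03 [array([334.4, 180. ]), array([334.6, 180.9])]
0.04 [array([334.5, 177.5]), array([334.7, 178.5])]
t: 6.65
eef_pos: [0.614, -0.1766, 0.0344]
ee_rot: [-3.142, 0.0, -2.732]
force: [0.1, -0.1, 0.2]
width: 0.0656
gripper_force: 0.0
t: 6.85
eef_pos: [0.6137, -0.1766, 0.031]
ee_rot: [3.141, -0.0, -2.732]
force: [-0.3, -0.3, -0.1]
width: 0.0659
gripper_force: 0.0
```

Tip height is about TCP z, so I'll go about 5 mm lower and close.

```bash
python3 -m handwheel '[{"delta_pos":[0.07,0,-0.1],"dr":[0,0,0]},{"delta_pos":[0,0,-0.1],"dr":[0,0,0]},{"delta_pos":[0,0,0],"dr":[0,0,0]}]'
python3 -m handwheel '[{"delta_pos":[0,0,0],"dr":[0,0,0]},{"delta_pos":[0,0,0],"dr":[0,0,0]},{"delta_pos":[0,0,0],"dr":[0,0,0]},{"delta_pos":[0,0,0],"dr":[0,0,0]},{"delta_pos":[0,0,0],"dr":[0,0,0]},{"delta_pos":[0,0,0],"dr":[0,0,0]},{"delta_pos":[0,0,0],"dr":[0,0,0]}]' 1 35
```

```text
t: 7.15
eef_pos: [0.6157, -0.1766, 0.0246]
ee_rot: [3.141, -0.001, -2.732]
force: [0.2, 0.4, 0.2]
width: 0.0657
gripper_force: 0.0
t: 7.85
eef_pos: [0.616, -0.1763, 0.0254]
ee_rot: [3.141, 0.0, -2.732]
force: [-1.5, 3.5, 3.1]
width: 0.031
gripper_force: 35.0
```

Gripped: width 31 mm, 35 N, with the gear's underside at TCP − 15 mm. Lift and carry it to the spare plate.

```bash
python3 -m handwheel '[{"delta_pos":[0,0,0.3],"dr":[0,0,0]},{"delta_pos":[0,0,0.6],"dr":[0,0,0]},{"delta_pos":[0,0,0.9],"dr":[0,0,0]},{"delta_pos":[0,0,0.9],"dr":[0,0,0]},{"delta_pos":[0,0,0.9],"dr":[0,0,0]},{"delta_pos":[0,0,0.9],"dr":[0,0,0]},{"delta_pos":[0,0,0],"dr":[0,0,0]}]'
python3 -m handwheel '[{"delta_pos":[-0.3,0.5,0],"dr":[0,0,0]},{"delta_pos":[-0.44,0.98,0],"dr":[0,0,0]},{"delta_pos":[-0.44,0.98,0],"dr":[0,0,0]},{"delta_pos":[-0.44,0.98,0],"dr":[0,0,0]},{"delta_pos":[-0.44,0.98,0],"dr":[0,0,0]},{"delta_pos":[-0.44,0.98,0],"dr":[0,0,0]},{"delta_pos":[-0.44,0.98,0],"dr":[0,0,0]},{"delta_pos":[-0.44,0.98,0],"dr":[0,0,0]},{"delta_pos":[-0.44,0.98,0],"dr":[0,0,0]}]'
python3 -m handwheel '[{"delta_pos":[-0.44,0.98,0],"dr":[0,0,0]},{"delta_pos":[-0.44,0.98,0],"dr":[0,0,0]},{"delta_pos":[-0.44,0.98,0],"dr":[0,0,0]},{"delta_pos":[-0.44,0.98,0],"dr":[0,0,0]},{"delta_pos":[-0.44,0.98,0],"dr":[0,0,0]},{"delta_pos":[-0.44,0.98,0],"dr":[0,0,0]},{"delta_pos":[-0.44,0.98,0],"dr":[0,0,0]},{"delta_pos":[-0.44,0.98,0],"dr":[0,0,0]},{"delta_pos":[-0.2,0.5,0],"dr":[0,0,0]},{"delta_pos":[0,0,0],"dr":[0,0,0]}]'
```

```text
t: 8.55
eef_pos: [0.6182, -0.1773, 0.165]
ee_rot: [-3.138, 0.006, -2.731]
force: [0.6, -0.2, -3.1]
width: 0.0308
gripper_force: 35.0
t: 9.45
eef_pos: [0.4995, 0.0744, 0.1593]
ee_rot: [3.141, -0.002, -2.732]
force: [0.6, -0.2, -2.6]
width: 0.031
gripper_force: 35.0
t: 10.45
eef_pos: [0.3886, 0.3249, 0.1594]
ee_rot: [-3.141, -0.001, -2.73]
force: [-0.0, -0.1, -2.5]
width: 0.0307
gripper_force: 35.0
```

```bash
python3 -m handwheel '[{"delta_pos":[0,0,-0.8],"dr":[0,0,0]},{"delta_pos":[0,0,-0.9],"dr":[0,0,0]},{"delta_pos":[0,0,-0.9],"dr":[0,0,0]},{"delta_pos":[0,0,-0.5],"dr":[0,0,0]},{"delta_pos":[0,0,0],"dr":[0,0,0]},{"delta_pos":[0,0,0],"dr":[0,0,0]}]'
python3 - <<'E'
from g import *
s=get_state()["eef_pos"]; print(s)
t=[]
for n in("side","top"):
    f=grab_frame(n)[:,:,::-1]; cv2.imwrite(f"pics/{n}3.png",f)
    o=np.round(proj(n,[s[0],s[1],.05])).astype(int)-[32,40]
    a=cv2.resize(f[o[1]:o[1]+80,o[0]:o[0]+64],None,fx=6,fy=6,interpolation=cv2.INTER_CUBIC)
    ring(a,n,s,.036,s[2]-.015,o,6,(0,0,255)); ring(a,n,s,.036,s[2]-.005,o,6,(0,255,255)); ring(a,n,(.39,.3235),.02,.01,o,6,(0,255,0));t.append(a)
cv2.imwrite("pics/c5.png",np.hstack(t))
E
```

```text
t: 11.05
eef_pos: [0.39, 0.3231, 0.0673]
ee_rot: [-3.141, -0.001, -2.732]
force: [-0.7, 0.1, -3.3]
width: 0.0309
gripper_force: 35.0
[0.3899651  0.32305399 0.06731554]
```

View pics/c5.png

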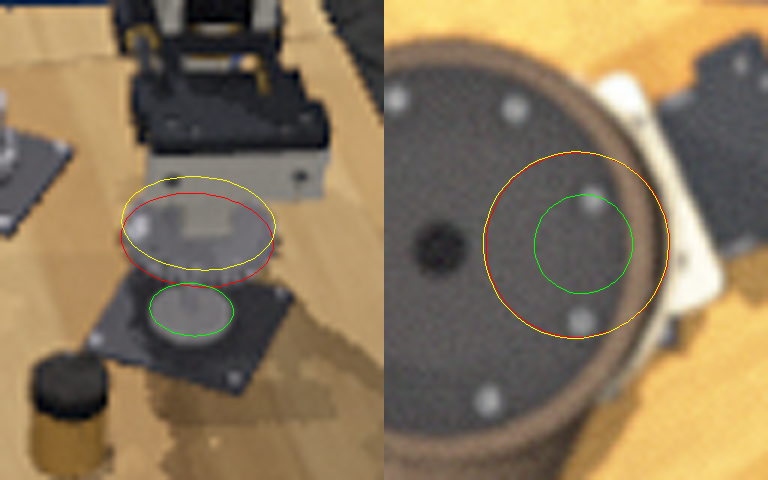

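The held gear and the boss both match the overlay to about 1 px. Lower and release.

```bash
python3 -m handwheel '[{"delta_pos":[0,0,-0.4],"dr":[0,0,0]},{"delta_pos":[0,0,-0.4],"dr":[0,0,0]},{"delta_pos":[0,0,-0.3],"dr":[0,0,0]},{"delta_pos":[0,0,-0.2],"dr":[0,0,0]},{"delta_pos":[0,0,-0.05],"dr":[0,0,0]},{"delta_pos":[0,0,0],"dr":[0,0,0]}]'
```

```text
t: 11.75
eef_pos: [0.3898, 0.3237, 0.0264]
ee_rot: [-3.141, -0.001, -2.732]
force: [0.9, -0.3, -2.4]
width: 0.0305
gripper_force: 35.0
```

```bash
python3 -m handwheel '[{"delta_pos":[0,0,0],"dr":[0,0,0]},{"delta_pos":[0,0,0],"dr":[0,0,0]},{"delta_pos":[0,0,0],"dr":[0,0,0]},{"delta_pos":[0,0,0],"dr":[0,0,0]},{"delta_pos":[0,0,0.5],"dr":[0,0,0]},{"delta_pos":[0,0,0.9],"dr":[0,0,0]},{"delta_pos":[0,0,0.9],"dr":[0,0,0]}]' -0.5
python3 -m handwheel '[{"delta_pos":[0.77,-0.44,0],"dr":[0,0,0]},{"delta_pos":[0.77,-0.44,0],"dr":[0,0,0]},{"delta_pos":[0.77,-0.44,0],"dr":[0,0,0]},{"delta_pos":[0.77,-0.44,0],"dr":[0,0,0]},{"delta_pos":[0.77,-0.44,0],"dr":[0,0,0]},{"delta_pos":[0.77,-0.44,0],"dr":[0,0,0]},{"delta_pos":[0,0,0],"dr":[0,0,0]},{"delta_pos":[0,0,0],"dr":[0,0,0]}]'
python3 - <<'E'
from h import *
f=grab_frame("side")[:,:,::-1]; cv2.imwrite("pics/side4.png",f)
n="side";o=np.round(proj(n,[.39,.3235,.03])).astype(int)-[24,24]
a=cv2.resize(f[o[1]:o[1]+48,o[0]:o[0]+48],None,fx=6,fy=6,interpolation=cv2.INTER_CUBIC)
ring(a,n,(.39,.3235),.036,.02,o,6,(0,0,255)); ring(a,n,(.39,.3235),.016,.048,o,6,(0,255,0)); cv2.imwrite("pics/c6.png",a)
E
```

```text
t: 12.45
eef_pos: [0.3897, 0.3235, 0.0965]
ee_rot: [-3.141, -0.001, -2.732]
force: [1.2, 0.9, 0.1]
width: 0.0652
gripper_force: 0.0
t: 13.25
eef_pos: [0.5286, 0.2441, 0.0956]
ee_rot: [3.142, -0.0, -2.733]
force: [-0.5, -0.0, -0.1]
width: 0.0658
gripper_force: 0.0
```

View pics/c6.png

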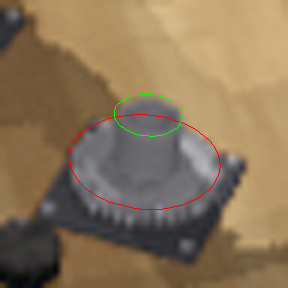

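The large gear lies flat on the spare plate. Now the small gear on B.

```bash
python3 -m handwheel '[{"delta_pos":[0,0,-0.6],"dr":[0,0,0]},{"delta_pos":[0,0,-0.6],"dr":[0,0,0]},{"delta_pos":[0,0,-0.6],"dr":[0,0,0]},{"delta_pos":[0,0,-0.35],"dr":[0,0,0]},{"delta_pos":[0,0,-0.18],"dr":[0,0,0]},{"delta_pos":[0,0,0],"dr":[0,0,0]}]'
python3 -m handwheel '[{"delta_pos":[0,0,0],"dr":[0,0,0]},{"delta_pos":[0,0,0],"dr":[0,0,0]},{"delta_pos":[0,0,0],"dr":[0,0,0]},{"delta_pos":[0,0,0],"dr":[0,0,0]},{"delta_pos":[0,0,0],"dr":[0,0,0]},{"delta_pos":[0,0,0],"dr":[0,0,0]},{"delta_pos":[0,0,0],"dr":[0,0,0]}]' 1 35
```

```text
t: 13.9
eef_pos: [0.528, 0.2447, 0.0255]
ee_rot: [-3.141, -0.001, -2.731]
force: [0.2, -0.3, 0.4]
width: 0.0663
gripper_force: 0.0
t: 14.6
eef_pos: [0.5285, 0.2446, 0.0261]
ee_rot: [-3.142, 0.0, -2.732]
force: [-0.4, -1.1, 2.5]
width: 0.0308
gripper_force: 35.0
```

```bash
python3 -m handwheel '[{"delta_pos":[0,0,0.3],"dr":[0,0,0]},{"delta_pos":[0,0,0.6],"dr":[0,0,0]},{"delta_pos":[0,0,0.9],"dr":[0,0,0]},{"delta_pos":[0,0,0.9],"dr":[0,0,0]},{"delta_pos":[0,0,0.9],"dr":[0,0,0]},{"delta_pos":[0,0,1],"dr":[0,0,0]},{"delta_pos":[0,0,0],"dr":[0,0,0]}]'
python3 -m handwheel '[{"delta_pos":[0,-0.5,0],"dr":[0,0,0]},{"delta_pos":[0,-1,0],"dr":[0,0,0]},{"delta_pos":[0,-1,0],"dr":[0,0,0]},{"delta_pos":[0,-1,0],"dr":[0,0,0]},{"delta_pos":[0,-1,0],"dr":[0,0,0]},{"delta_pos":[0,-1,0],"dr":[0,0,0]},{"delta_pos":[0,-1,0],"dr":[0,0,0]},{"delta_pos":[0,-1,0],"dr":[0,0,0]},{"delta_pos":[0,-1,0],"dr":[0,0,0]}]'
python3 -m handwheel '[{"delta_pos":[0.5,-1,0],"dr":[0,0,0]},{"delta_pos":[0.6,-1,0],"dr":[0,0,0]},{"delta_pos":[0.6,-1,0],"dr":[0,0,0]},{"delta_pos":[0.6,-1,0],"dr":[0,0,0]},{"delta_pos":[0.33,-1,0],"dr":[0,0,0]},{"delta_pos":[0.3,-0.55,0],"dr":[0,0,0]},{"delta_pos":[0,0,0],"dr":[0,0,0]},{"delta_pos":[0,0,0],"dr":[0,0,0]}]'
```

```text
t: 15.3
eef_pos: [0.5304, 0.2459, 0.1688]
ee_rot: [3.14, 0.007, -2.731]
force: [1.1, 0.9, -0.5]
width: 0.0308
gripper_force: 35.0
t: 16.2
eef_pos: [0.527, -0.0123, 0.1629]
ee_rot: [3.141, -0.002, -2.732]
force: [0.8, 0.3, -0.8]
width: 0.0303
gripper_force: 35.0
t: 17.0
eef_pos: [0.615, -0.1775, 0.1624]
ee_rot: [3.14, -0.002, -2.733]
force: [-0.3, 1.1, -1.3]
width: 0.0308
gripper_force: 35.0
```

```bash
python3 -m handwheel '[{"delta_pos":[0.03,0,-0.8],"dr":[0,0,0]},{"delta_pos":[0,0,-0.9],"dr":[0,0,0]},{"delta_pos":[0,0,-0.9],"dr":[0,0,0]},{"delta_pos":[0,0,-0.7],"dr":[0,0,0]},{"delta_pos":[0,0,0],"dr":[0,0,0]},{"delta_pos":[0,0,-0.35],"dr":[0,0,0]},{"delta_pos":[0,0,-0.3],"dr":[0,0,0]},{"delta_pos":[0,0,0],"dr":[0,0,0]}]'
```

```text
t: 17.8
eef_pos: [0.6166, -0.1766, 0.0447]
ee_rot: [3.141, -0.001, -2.732]
force: [0.4, -0.5, -1.3]
width: 0.0306
gripper_force: 35.0
```

```bash
python3 -m handwheel '[{"delta_pos":[0,0,-0.2],"dr":[0,0,0]},{"delta_pos":[0,0,-0.2],"dr":[0,0,0]},{"delta_pos":[0,0,-0.18],"dr":[0,0,0]},{"delta_pos":[0,0,0],"dr":[0,0,0]},{"delta_pos":[0,0,0],"dr":[0,0,0]}]'
```

```text
t: 18.3
eef_pos: [0.6172, -0.177, 0.0278]
ee_rot: [3.142, -0.0, -2.732]
force: [-0.1, -1.2, -1.4]
width: 0.0309
gripper_force: 35.0
```

```bash
python3 -m handwheel '[{"delta_pos":[0,0,-0.04],"dr":[0,0,0]},{"delta_pos":[0,0,0],"dr":[0,0,0]},{"delta_pos":[0,0,0],"dr":[0,0,0]}]'
python3 -m handwheel '[{"delta_pos":[0,0,0],"dr":[0,0,0]},{"delta_pos":[0,0,0],"dr":[0,0,0]},{"delta_pos":[0,0,0],"dr":[0,0,0]},{"delta_pos":[0,0,0],"dr":[0,0,0]},{"delta_pos":[0,0,0.5],"dr":[0,0,0]},{"delta_pos":[0,0,0.9],"dr":[0,0,0]},{"delta_pos":[0,0,0.9],"dr":[0,0,0]},{"delta_pos":[0,0,1],"dr":[0,0,0]},{"delta_pos":[0,0,1],"dr":[0,0,0]}]' -0.5
python3 -m handwheel '[{"delta_pos":[-0.5,0.9,0.2],"dr":[0,0,0]},{"delta_pos":[-0.6,1,0],"dr":[0,0,0]},{"delta_pos":[-0.6,1,0],"dr":[0,0,0]},{"delta_pos":[-0.6,1,0],"dr":[0,0,0]},{"delta_pos":[-0.3,1,0],"dr":[0,0,0]},{"delta_pos":[0,1,0],"dr":[0,0,0]},{"delta_pos":[0,1,0],"dr":[0,0,0]},{"delta_pos":[0,1,0],"dr":[0,0,0]},{"delta_pos":[0,1,0],"dr":[0,0,0]},{"delta_pos":[0,1,0],"dr":[0,0,0]}]'
python3 - <<'E'
from h import *
t=[]
for n in("side","top"):
    f=grab_frame(n)[:,:,::-1]; cv2.imwrite(f"pics/{n}5.png",f)
    o=np.round(proj(n,[.6165,-.177,.03])).astype(int)-[28,28]
    a=cv2.resize(f[o[1]:o[1]+56,o[0]:o[0]+56],None,fx=6,fy=6,interpolation=cv2.INTER_CUBIC)
    ring(a,n,(.6165,-.177),.022,.02,o,6,(0,0,255)); t.append(a)
cv2.imwrite("pics/c7.png",np.hstack(t))
E
```

```text
t: 18.6
eef_pos: [0.6173, -0.1769, 0.0269]
ee_rot: [-3.142, 0.0, -2.732]
force: [0.3, -0.5, -1.6]
width: 0.0305
gripper_force: 35.0
t: 19.5
eef_pos: [0.6172, -0.177, 0.1583]
ee_rot: [-3.141, 0.001, -2.732]
force: [0.4, -0.5, 0.3]
width: 0.0656
gripper_force: 0.0
t: 20.5
eef_pos: [0.5393, 0.1214, 0.1633]
ee_rot: [3.142, 0.002, -2.732]
force: [-0.5, -0.0, -0.1]
width: 0.0655
gripper_force: 0.0
```

View pics/c7.png

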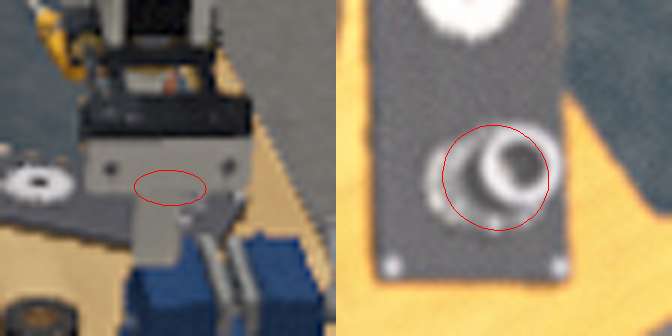

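Top view: the small gear sits centred on plate C. The disc matches the plate's midline, and its hub offset matches the large gear's earlier one there, so it is flat. On to the medium gear on A.

```bash
python3 -m handwheel '[{"delta_pos":[0.03,1,0],"dr":[0,0,0]},{"delta_pos":[0.03,1,0],"dr":[0,0,0]},{"delta_pos":[0.03,1,0],"dr":[0,0,0]},{"delta_pos":[0.03,1,0],"dr":[0,0,0]},{"delta_pos":[0.03,1,0],"dr":[0,0,0]},{"delta_pos":[0.03,1,0],"dr":[0,0,0]},{"delta_pos":[0.03,1,0],"dr":[0,0,0]},{"delta_pos":[0,1,-0.4],"dr":[0,0,0]},{"delta_pos":[0,1,-0.8],"dr":[0,0,0]},{"delta_pos":[0,1,-0.8],"dr":[0,0,0]}]'
python3 -m handwheel '[{"delta_pos":[0,0.4,-0.3],"dr":[0,0,0]},{"delta_pos":[0,0,0],"dr":[0,0,0]},{"delta_pos":[0,0,0],"dr":[0,0,0]}]'
python3 - <<'E'
from h import *
n="side";f=grab_frame(n)[:,:,::-1]; cv2.imwrite(f"pics/{n}6.png",f)
t=[]
for c,r in[((.6165,-.177),.022),((.546,.44),.029)]:
    o=np.round(proj(n,[*c,.04])).astype(int)-[32,32]
    a=cv2.resize(f[o[1]:o[1]+64,o[0]:o[0]+64],None,fx=6,fy=6,interpolation=cv2.INTER_CUBIC)
    ring(a,n,c,r,.02,o,6,(0,0,255));ring(a,n,c,.016,.048,o,6,(0,255,0)); t.append(a)
cv2.imwrite("pics/c8.png",np.hstack(t))
E
```

```text
t: 21.6
eef_pos: [0.546, 0.4212, 0.1028]
ee_rot: [3.141, 0.002, -2.732]
force: [0.1, 0.1, -0.5]
width: 0.0658
gripper_force: 0.0
t: 21.9
eef_pos: [0.5458, 0.4316, 0.0936]
ee_rot: [-3.141, 0.0, -2.732]
force: [-0.0, 1.1, 0.3]
width: 0.0659
gripper_force: 0.0
```

View pics/c8.png

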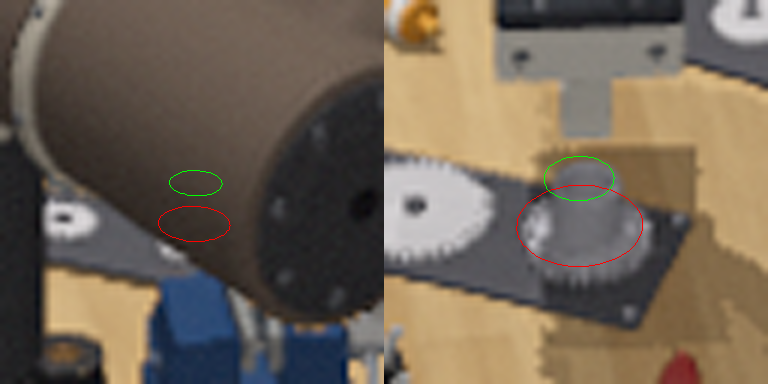

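```bash
python3 -m handwheel '[{"delta_pos":[-0.07,0.21,-0.4],"dr":[0,0,0]},{"delta_pos":[0,0,-0.6],"dr":[0,0,0]},{"delta_pos":[0,0,-0.6],"dr":[0,0,0]},{"delta_pos":[0,0,-0.4],"dr":[0,0,0]},{"delta_pos":[0,0,-0.25],"dr":[0,0,0]},{"delta_pos":[0,0,0],"dr":[0,0,0]}]'
python3 -m handwheel '[{"delta_pos":[0,0,0],"dr":[0,0,0]},{"delta_pos":[0,0,0],"dr":[0,0,0]},{"delta_pos":[0,0,0],"dr":[0,0,0]},{"delta_pos":[0,0,0],"dr":[0,0,0]},{"delta_pos":[0,0,0],"dr":[0,0,0]},{"delta_pos":[0,0,0],"dr":[0,0,0]},{"delta_pos":[0,0,0],"dr":[0,0,0]}]' 1 35
```

```text
t: 22.55
eef_pos: [0.5431, 0.4377, 0.0243]
ee_rot: [-3.141, -0.001, -2.732]
force: [0.2, 0.3, 0.8]
width: 0.0661
gripper_force: 0.0
t: 23.25
eef_pos: [0.5436, 0.4389, 0.0258]
ee_rot: [3.141, 0.001, -2.732]
force: [-1.1, 2.2, 2.4]
width: 0.031
gripper_force: 35.0
```

```bash
python3 -m handwheel '[{"delta_pos":[0,0,0.3],"dr":[0,0,0]},{"delta_pos":[0,0,0.8],"dr":[0,0,0]},{"delta_pos":[0,0,0.9],"dr":[0,0,0]},{"delta_pos":[-0.06,-0.5,0.2],"dr":[0,0,0]},{"delta_pos":[-0.07,-1,0],"dr":[0,0,0]},{"delta_pos":[-0.07,-1,0],"dr":[0,0,0]},{"delta_pos":[-0.07,-1,0],"dr":[0,0,0]},{"delta_pos":[-0.07,-1,0],"dr":[0,0,0]},{"delta_pos":[-0.07,-1,0],"dr":[0,0,0]},{"delta_pos":[-0.07,-0.7,0],"dr":[0,0,0]}]'
python3 -m handwheel '[{"delta_pos":[0,-0.3,0],"dr":[0,0,0]},{"delta_pos":[0,0,0],"dr":[0,0,0]},{"delta_pos":[0,0,-0.5],"dr":[0,0,0]},{"delta_pos":[0,0,-0.5],"dr":[0,0,0]},{"delta_pos":[0,0,0],"dr":[0,0,0]},{"delta_pos":[0,0,0],"dr":[0,0,0]}]'
```

```text
t: 24.25
eef_pos: [0.5278, 0.2495, 0.0908]
ee_rot: [-3.141, -0.002, -2.733]
force: [-0.1, 0.4, -2.3]
width: 0.0312
gripper_force: 35.0
t: 24.85
eef_pos: [0.5291, 0.244, 0.0612]
ee_rot: [-3.141, -0.001, -2.731]
force: [0.2, 0.7, -2.2]
width: 0.0312
gripper_force: 35.0
```

```bash
python3 -m handwheel '[{"delta_pos":[0,0,-0.4],"dr":[0,0,0]},{"delta_pos":[0,0,-0.3],"dr":[0,0,0]},{"delta_pos":[0,0,-0.2],"dr":[0,0,0]},{"delta_pos":[0,0,-0.2],"dr":[0,0,0]},{"delta_pos":[0,0,-0.05],"dr":[0,0,0]},{"delta_pos":[0,0,0],"dr":[0,0,0]},{"delta_pos":[0,0,0],"dr":[0,0,0]}]'
```

```text
t: 25.55
eef_pos: [0.5292, 0.2435, 0.027]
ee_rot: [3.142, 0.0, -2.732]
force: [0.1, 0.0, -0.7]
width: 0.0312
gripper_force: 35.0
```

```bash
python3 -m handwheel '[{"delta_pos":[0,0,0],"dr":[0,0,0]},{"delta_pos":[0,0,0],"dr":[0,0,0]},{"delta_pos":[0,0,0],"dr":[0,0,0]},{"delta_pos":[0,0,0],"dr":[0,0,0]},{"delta_pos":[0,0,0.5],"dr":[0,0,0]},{"delta_pos":[0,0,0.9],"dr":[0,0,0]},{"delta_pos":[0,0,0.9],"dr":[0,0,0]}]' -0.5
python3 -m handwheel '[{"delta_pos":[-0.77,0.44,0],"dr":[0,0,0]},{"delta_pos":[-0.77,0.44,0],"dr":[0,0,0]},{"delta_pos":[-0.77,0.44,0],"dr":[0,0,0]},{"delta_pos":[-0.77,0.44,0],"dr":[0,0,0]},{"delta_pos":[-0.77,0.44,0],"dr":[0,0,0]},{"delta_pos":[-0.77,0.44,0],"dr":[0,0,0]},{"delta_pos":[0,0,0],"dr":[0,0,0]},{"delta_pos":[0,0,0],"dr":[0,0,0]}]'
```

```text
t: 26.25
eef_pos: [0.5287, 0.2431, 0.0963]
ee_rot: [-3.141, -0.001, -2.732]
force: [0.7, 0.8, 0.4]
width: 0.0655
gripper_force: 0.0
t: 27.05
eef_pos: [0.3902, 0.323, 0.0961]
ee_rot: [3.141, 0.001, -2.73]
force: [0.3, 0.5, -0.1]
width: 0.0659
gripper_force: 0.0
```

```bash
python3 -m handwheel '[{"delta_pos":[0,0,-0.6],"dr":[0,0,0]},{"delta_pos":[0,0,-0.6],"dr":[0,0,0]},{"delta_pos":[0,0,-0.6],"dr":[0,0,0]},{"delta_pos":[0,0,-0.35],"dr":[0,0,0]},{"delta_pos":[0,0,-0.2],"dr":[0,0,0]},{"delta_pos":[0,0,0],"dr":[0,0,0]}]'
python3 -m handwheel '[{"delta_pos":[0,0,0],"dr":[0,0,0]},{"delta_pos":[0,0,0],"dr":[0,0,0]},{"delta_pos":[0,0,0],"dr":[0,0,0]},{"delta_pos":[0,0,0],"dr":[0,0,0]},{"delta_pos":[0,0,0],"dr":[0,0,0]},{"delta_pos":[0,0,0],"dr":[0,0,0]},{"delta_pos":[0,0,0],"dr":[0,0,0]}]' 1 35
```

```text
t: 27.65
eef_pos: [0.3906, 0.3221, 0.0247]
ee_rot: [-3.141, -0.001, -2.732]
force: [-1.0, -0.3, 0.2]
width: 0.0658
gripper_force: 0.0
t: 28.35
eef_pos: [0.3907, 0.3233, 0.0257]
ee_rot: [3.141, 0.001, -2.732]
force: [-1.1, 1.8, 2.9]
width: 0.0306
gripper_force: 35.0
```

```bash
python3 -m handwheel '[{"delta_pos":[0,0,0.3],"dr":[0,0,0]},{"delta_pos":[0,0,0.8],"dr":[0,0,0]},{"delta_pos":[0,0,0.9],"dr":[0,0,0]},{"delta_pos":[0.42,0.35,0.5],"dr":[0,0,0]},{"delta_pos":[0.85,0.64,0],"dr":[0,0,0]},{"delta_pos":[0.85,0.64,0],"dr":[0,0,0]},{"delta_pos":[0.85,0.64,0],"dr":[0,0,0]},{"delta_pos":[0.85,0.64,0],"dr":[0,0,0]},{"delta_pos":[0.85,0.64,0],"dr":[0,0,0]},{"delta_pos":[0.42,0.3,0],"dr":[0,0,0]}]'
python3 -m handwheel '[{"delta_pos":[0,0,0],"dr":[0,0,0]},{"delta_pos":[0,0,0],"dr":[0,0,0]},{"delta_pos":[0,0,-0.5],"dr":[0,0,0]},{"delta_pos":[0,0,-0.6],"dr":[0,0,0]},{"delta_pos":[0,0,-0.2],"dr":[0,0,0]},{"delta_pos":[0,0,0],"dr":[0,0,0]},{"delta_pos":[0,0,0],"dr":[0,0,0]}]'
```

```text
t: 29.35
eef_pos: [0.5444, 0.4385, 0.0993]
ee_rot: [-3.141, -0.002, -2.732]
force: [-0.9, -0.6, -4.4]
width: 0.0306
gripper_force: 35.0
t: 30.05
eef_pos: [0.5431, 0.4381, 0.0616]
ee_rot: [-3.141, 0.0, -2.731]
force: [-0.5, -0.2, -2.7]
width: 0.0305
gripper_force: 35.0
```

```bash
python3 -m handwheel '[{"delta_pos":[0.04,0,-0.4],"dr":[0,0,0]},{"delta_pos":[0,0,-0.3],"dr":[0,0,0]},{"delta_pos":[0,0,-0.2],"dr":[0,0,0]},{"delta_pos":[0,0,-0.2],"dr":[0,0,0]},{"delta_pos":[0,0,-0.08],"dr":[0,0,0]},{"delta_pos":[0,0,0],"dr":[0,0,0]},{"delta_pos":[0,0,0],"dr":[0,0,0]}]'
```

```text
t: 30.75
eef_pos: [0.5444, 0.4383, 0.0259]
ee_rot: [3.141, 0.0, -2.732]
force: [-0.3, 0.2, -2.9]
width: 0.0308
gripper_force: 35.0
```

```bash
python3 -m handwheel '[{"delta_pos":[0,0,0],"dr":[0,0,0]},{"delta_pos":[0,0,0],"dr":[0,0,0]},{"delta_pos":[0,0,0],"dr":[0,0,0]},{"delta_pos":[0,0,0],"dr":[0,0,0]},{"delta_pos":[0,0,0.5],"dr":[0,0,0]},{"delta_pos":[0,0,0.9],"dr":[0,0,0]},{"delta_pos":[0,0,1],"dr":[0,0,0]},{"delta_pos":[0,0,1],"dr":[0,0,0]},{"delta_pos":[0,0,1],"dr":[0,0,0]},{"delta_pos":[0,0,1],"dr":[0,0,0]}]' -0.5
python3 -m handwheel '[{"delta_pos":[-0.1,-1,0.5],"dr":[0,0,0]},{"delta_pos":[-0.1,-1,0.5],"dr":[0,0,0]},{"delta_pos":[-0.1,-1,0],"dr":[0,0,0]},{"delta_pos":[-0.1,-1,0],"dr":[0,0,0]},{"delta_pos":[-0.1,-1,0],"dr":[0,0,0]},{"delta_pos":[-0.1,-1,0],"dr":[0,0,0]},{"delta_pos":[-0.1,-1,0],"dr":[0,0,0]},{"delta_pos":[-0.1,-1,0],"dr":[0,0,0]},{"delta_pos":[-0.1,-1,0],"dr":[0,0,0]},{"delta_pos":[-0.1,-1,0],"dr":[0,0,0]}]'
python3 -m handwheel '[{"delta_pos":[0,-1,0],"dr":[0,0,0]},{"delta_pos":[0,-1,0],"dr":[0,0,0]},{"delta_pos":[0,-1,0],"dr":[0,0,0]},{"delta_pos":[0,-1,0],"dr":[0,0,0]},{"delta_pos":[0,-1,0],"dr":[0,0,0]},{"delta_pos":[0,-1,0],"dr":[0,0,0]},{"delta_pos":[0,-1,0],"dr":[0,0,0]},{"delta_pos":[0,-1,0],"dr":[0,0,0]},{"delta_pos":[0,-1,0],"dr":[0,0,0]},{"delta_pos":[0,-1,0],"dr":[0,0,0]}]'
python3 -m handwheel '[{"delta_pos":[-0.5,-1,0],"dr":[0,0,0]},{"delta_pos":[-0.5,-1,0],"dr":[0,0,0]},{"delta_pos":[-0.5,-1,0],"dr":[0,0,0]},{"delta_pos":[-0.5,-1,0],"dr":[0,0,0]},{"delta_pos":[-0.5,-1,0],"dr":[0,0,0]},{"delta_pos":[-0.5,-1,0],"dr":[0,0,0]},{"delta_pos":[-0.5,-1,0],"dr":[0,0,0]},{"delta_pos":[-0.5,-1,0],"dr":[0,0,0]},{"delta_pos":[-0.5,-1,0],"dr":[0,0,0]},{"delta_pos":[-0.5,-1,0],"dr":[0,0,0]}]'
python3 - <<'E'
from h import *
B=[]
for n in("side","top"):
    f=grab_frame(n)[:,:,::-1]; cv2.imwrite(f"pics/{n}9.png",f); t=[]
    for c,r in[((.545,.4385),.036),((.529,.2435),.029),((.6165,-.177),.022)]:
        o=np.round(proj(n,[c[0]+.03,c[1],.03])).astype(int)-[22,22]
        a=cv2.resize(f[o[1]:o[1]+44,o[0]:o[0]+44],None,fx=6,fy=6,interpolation=cv2.INTER_CUBIC)
        t.append(a)
    B.append(np.hstack(t))
    d=cv2.absdiff(cv2.imread(f"pics/{n}0.png"),f)
    for q in("flux_jar","solder_spool","insulating_tape"): print(n,q,[x["location"] for x in find_in(n,q)[:1]])
cv2.imwrite("pics/end.png",np.vstack(B))
E
```

```text
t: 31.75
eef_pos: [0.5444, 0.438, 0.1908]
ee_rot: [3.141, 0.001, -2.732]
force: [0.0, 0.0, 0.6]
width: 0.0652
gripper_force: 0.0
t: 32.75
eef_pos: [0.5142, 0.1369, 0.2193]
ee_rot: [3.141, 0.002, -2.732]
force: [0.8, 0.1, -0.1]
width: 0.0658
gripper_force: 0.0
t: 33.75
eef_pos: [0.5143, -0.1632, 0.2194]
ee_rot: [-3.141, 0.002, -2.732]
force: [0.7, -1.0, 1.0]
width: 0.0657
gripper_force: 0.0
t: 34.75
eef_pos: [0.3636, -0.4632, 0.2194]
ee_rot: [-3.14, 0.001, -2.732]
force: [0.9, 0.3, 0.1]
width: 0.0656
gripper_force: 0.0
side flux_jar []
side solder_spool [[354.4, 232.4]]
side insulating_tape []
top flux_jar [[241.9, 282.4]]
top solder_spool [[362.5, 271.4]]
top insulating_tape [[425.9, 186.3]]
```

View pics/end.png

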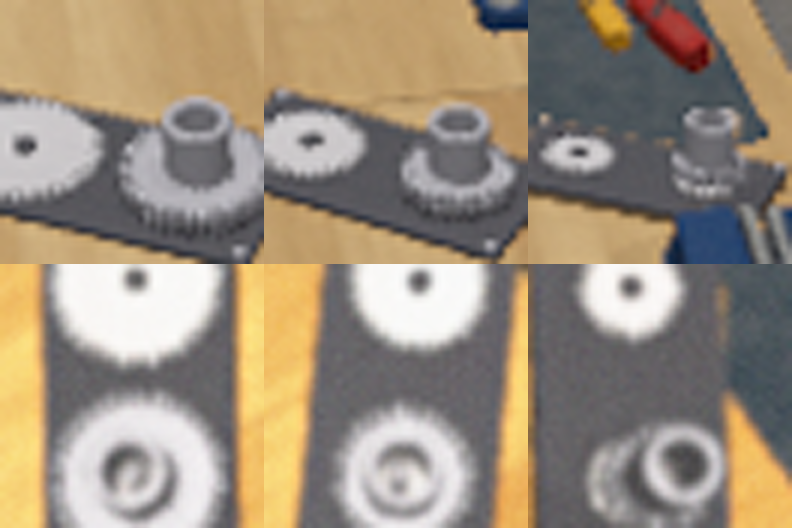

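```bash
python3 - <<'E'
from h import *
c=(.6165,-.177)
os=np.round(proj("side",[c[0]+.03,c[1],.03])).astype(int)-22
ot=np.round(proj("top",[c[0]+.03,c[1],.03])).astype(int)-22
s=os+np.array([711-528,118])/6-.5; t=ot+np.array([682-528,465-264])/6-.5
print("hub top px",s,t,"tri",tri(s,t).round(4))
d=ot+np.array([642-528,480-264])/6-.5; print("disc@.02",ray("top",d,.02), "hub@.048",ray("top",t,.048))
T=[]
for k in("0","9"):
  for n in("side","top"):
    f=cv2.imread(f"pics/{n}{k}.png"); o=np.round(proj(n,[*c,.03])).astype(int)-[20,20]
    T.append(cv2.resize(f[o[1]:o[1]+40,o[0]:o[0]+40],None,fx=7,fy=7,interpolation=cv2.INTER_CUBIC))
cv2.imwrite("pics/cmp.png",np.vstack([np.hstack(T[:2]),np.hstack(T[2:])]))
E
```

```text
hub top px [333.         171.16666667] [492.16666667 196.        ] tri [ 0.6165 -0.1764  0.0477]
disc@.02 [ 0.61565881 -0.17037969] hub@.048 [ 0.61598896 -0.17632064]
```

View pics/cmp.png

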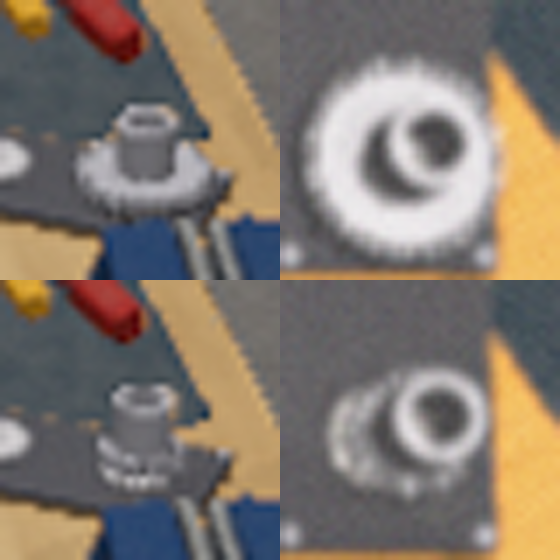

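The hub top on C triangulates to z = 0.0477, against 0.048 for a seated gear, so the small gear is down on its boss. All three gears are flat with hubs up, and the arm is clear.

```bash
python3 -c "from station import job_done; print(job_done())"
```

```text
the job is handed in; nothing more can be done
None
```

The job is handed in: each gear is on the peg of its matching plate, lying flat with its hub up. The jar, spool, tape and purple look-alikes were never touched, it took about 35 s of the 109 s, and no verdict came back.

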